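# Read the humidifier's dipstick under the counter magnifier

### The arm

A 6-joint arm with a two-finger parallel gripper is mounted at the origin on the work surface. World frame = base frame: x ahead of the robot, y to its left, z up, the work surface at z = 0. Lengths are in m, angles in rad, forces in N, time in s.
With the tool pointing down it reaches from about 0.35 to 0.975 m from the base axis. Payload 7.1 kg.
Tool frame: the origin (TCP) lies midway between the tips of the shut fingers; the grasp point (between the pads) lies 19 mm behind it; x points along the fingers, z is the direction in which the jaws open and shut, and the axes are right-handed (so a half turn about x gives the same grasp; the last joint's range is limited). The gripper opens to 88 mm and grips with 3 to 60 N. Pads are 20 mm wide; open, the fingers measure 115 mm over their backs; the gripper's body (75 mm by 178 mm) begins 61 mm behind the grasp point.
Start: joints at [-1.232, 0.423, 1.63, -0, 1.089, -0.019], TCP at [0.219, -0.585, 0.223] pointing down, gripper open.
Joint ranges: [-3, 3], [-0.9, 2.11], [0.09, 2.58], [-1.31, 4.45], [0.11, 2.69], [-2.54, 2.54]. Speed limits (rad/s): [2.39, 2.39, 3.01, 3.14, 3.14, 3.14].

### API

Orientations are given as a unit quaternion [x, y, z, w].
In Python, from station import monitor, get_image, camera_params, job gives the robot as it stands.
- The arm moves only by the shell command python3 -m crank 'ROWS' [FORCE]. ROWS is JSON, a list of rows, each an object of numbers: "wx", "wy", "wz": the turn, a rotation vector about the tool's x, y, z normalised to -1 to 1, where 1 is 90 degrees; "dx", "dy", "dz": the shift along the tool's x, y, z normalised to -1 to 1, where 1 is 100 cm; "fingers": the opening, from -1 (shut) to 1 (fully open). In form: [{"wx": .., "wy": .., "wz": .., "dx": .., "dy": .., "dz": .., "fingers": ..}, ...]. A call has 1 to 10 rows; each row is the pose to reach, as a shift and turn from the pose commanded when the call began, along the tool's axes at that moment; what a row does not reach only later rows make up. A row lasts 1/10 s, in which the tool goes at most 50 mm and 8.59 degrees, less where a joint would pass 70% of its speed; a pose out of reach is approached as far as the arm can. A call with a number of a shift or a turn outside -1 to 1 is refused whole. A call with a gripper value outside its range is refused whole. The fingers move at their own pace and stop on an object; FORCE is the grip in N (left out, the last holds). Time passes only in rows, so rows that repeat a pose let the fingers close. It gives the time, the measured TCP pose, the force and the opening at its end, in the units of the state.
- monitor.get_obs(): the state, without advancing time (a new reading comes with each control period).
- get_image(name): name is "side" or "top"; returns the picture (400x640x3 uint8, red, green, blue); there is no depth.
- camera_params(name): a dict with "vfov" (degrees; the focal length in pixels is half the picture's height over the tangent of half this angle, whatever the lens; pixels are square), "cx", "cy" (the principal point, pixels), "k1" (the pictures are not rectified: a ray, as slopes to the right and down, at radius r is drawn at 1 + k1 r^2 times it, then the intrinsics apply), "R" (3x3) and "t" (3): a world point X has camera coordinates R X + t. Camera axes: x right, y down, z forward; pixel columns grow to the right and rows downward; lengths in m; the calibration is good to about 2 mm. A picture is of the moment at which its call begins. camera_params takes no time and is no camera call.
- job.job_done(): hands the job in, once; it reports no verdict.
The state is a dict: "time_s": time; "qpos": joint angles; "qvel": joint speeds; "joint_torque": joint torques, N m; "position": TCP position; "ee_rot": TCP orientation; "wrist_force": force on the tool from outside, world axes, zero at the start; "ft_torque": the same for the moment, N m; "opening": finger opening in m.
Only numpy, scipy, OpenCV 4.12 (cv2) and the standard library are available. Lean on these libraries where they do the work, as an engineer would, in place of code of your own. Each camera call takes 0.05 s, during which the arm holds its last target.

### The job

Check the humidifier in the stock room: take the dipstick from its rest, slide it gently down the sloping dip tube until its collar stops on the mouth, and draw it right out again. Then hold it level, clear of everything, with its tip under the centre of the magnifier lens, half-way between the lens and the base plate, so the tip can be read. Finish while still holding it there, steady, and do not push the other things on the counter about or knock them over.

Things in the scene. Friction and masses are not known exactly. Their poses are not given: they have to be found in the camera images.
- dipstick_grip (a point): Middle of the dipstick's round black handle, on the axis. The handle is 16 mm across and 100 mm long: from 52 mm behind this point (an end bead 19 mm across fills the last 8 mm) to 48 mm ahead of it. Starts 58 mm above the counter, with free air on both sides and below the middle of the handle.
- dipstick_collar (a point): Centre of the stop face of the dipstick's collar, 60 mm along +x from dipstick_grip. The collar is a black disc 40 mm across and 12 mm thick, on the handle side of this point; this face meets the mouth of the dip tube.
- dipstick_tip (a point): Point of the dipstick's steel stem, 150 mm along +x from dipstick_collar and 210 mm from dipstick_grip. The stem is round, 8 mm across, tapered over the last 8 mm, with dark reading rings near the tip.
- dip_tube: Rigid steel dip tube on the humidifier's sloping shoulder: origin at the centre of its open mouth (165 mm above the counter, 35 mm out from the shoulder), z axis pointing out along the tube, 40 degrees above level. Mouth flared: 37 mm across outside, 30 mm inside, narrowing within 19 mm to a bore 14 mm across that ends 75 mm below the mouth; the tank beyond is hollow, with room for the whole stem.
- humidifier: Humidifier (fixed; place and yaw vary): white tank, grey fan head. Origin at the centre of its underside, z up, x from the dip-tube side to the back. Spans x -140 to +170, y -135 to +135 mm. Tank 200 mm tall; its shoulder slopes down to 85 mm at the front; the fan head, from x = 35 mm back, is 300 mm tall. The dip tube's mouth is at x = -119 mm, y = 0.
- magnifier: Stand magnifier (fixed; place and yaw vary): origin on the counter right under the lens centre, z up. Level lens with black rim, 128 mm across, underside 262 mm above the counter; base plate 14 mm thick, 150 mm wide, from x = -70 to +130 mm; a 15 mm post at x = +105 mm, on the far side from the robot. Open on the other sides.
- viewing_point (a point): Reading position of the magnifier: on the lens axis, half-way between the top of the base plate and the underside of the lens, 138 mm above the counter. Nothing is there; it is where the dipstick's tip is to be held.
- rest: Rest of the dipstick (fixed; place and yaw vary): wooden strip 70 x 10 mm, from x = -70 to +200 mm, with two steel V-cradles open upwards, 8 mm thick, at x = -38 (under the handle) and +165 mm (under the stem), up to 67 mm high. Origin on the counter under the middle of the handle (within 6 mm along x), x axis along the dipstick towards its tip.
- water_bottle: Loose bystander: white closed water bottle, 86 mm across, 223 mm tall; origin at the centre of its underside.
- hygrometer: Loose bystander: round brass hygrometer lying face up, 68 mm across, 27 mm tall; origin at the centre of its underside.
- tin: Loose bystander: flat metal tin, 87 x 107 x 21 mm tall; origin at the centre of its underside.
- wooden_box: Loose bystander: small closed wooden box, 60 x 90 x 38 mm tall; origin at the centre of its underside.
- carton: Loose bystander: small upright cardboard carton, 56 x 70 x 96 mm tall; origin at the centre of its underside.
- bead_jar: Loose bystander: closed glass jar with a steel lid, 68 mm across, 85 mm tall; origin at the centre of its underside.
- dipstick: Dipstick (loose, about 60 g, stiff, straight, 262 mm long): black handle, wide black collar, thin steel stem. Origin as dipstick_grip, x axis along it from handle to tip. Starts lying level in the two V-cradles of its rest.

How it is judged:
On the way, in this order (a step that is already met when the one before it is completed fails the run):
1. the dipstick is down the dip tube with its collar on the mouth (within 4 mm) (z of dipstick_collar in the frame of dip_tube below 0.004 m and distance between dipstick_collar and dip_tube below 0.01 m and angle between the x axis of dipstick_tip and the z axis of dip_tube, either way round below 0.12 rad), for 0.2 s.
2. the dipstick is drawn right out: its tip is at least 10 mm outside the mouth (z of dipstick_tip in the frame of dip_tube above 0.01 m), for 0.1 s.
At the end, for the whole second after the job is handed in: The fingers hold the dipstick still and level (within 7 degrees), its tip within 25 mm sideways of the lens axis and within 35 mm of half-way between the base plate and the lens, and it touches nothing but the fingers (horizontal distance between dipstick_tip and viewing_point below 0.025 m and z of dipstick_tip in the frame of magnifier between 0.103 and 0.173 m and angle between dipstick_tip's own x axis and vertical between 1.441 and 1.701 rad and contact force between dipstick and the fingers above 0.5 N and linear speed of dipstick below 0.03 m/s and contact force between dipstick and humidifier below 0.1 N and contact force between dipstick and magnifier below 0.1 N and contact force between dipstick and rest below 0.1 N and contact force between dipstick and water_bottle below 0.1 N and contact force between dipstick and hygrometer below 0.1 N and contact force between dipstick and tin below 0.1 N and contact force between dipstick and wooden_box below 0.1 N and contact force between dipstick and carton below 0.1 N and contact force between dipstick and bead_jar below 0.1 N); the arm keeps its last pose, push and grip.
It fails at once if the dipstick is rammed against the humidifier (over 40 N) (contact force between dipstick and humidifier above 40 N).
It fails at once if a bystander is pushed more than 30 mm (distance of any of water_bottle, hygrometer, tin, wooden_box, carton, bead_jar from where it was at the start of the episode above 0.03 m).
It fails at once if a bystander is knocked over (angle between any of water_bottle, hygrometer, tin, wooden_box, carton, bead_jar's own z axis and vertical above 0.5 rad).
It also fails if it takes over 61 s, if anything falls off the work surface, if the arm or the gripper's body presses on something with over 40 N, if the wrist force passes 120 N, or if a joint passes its speed limit or range.

## Working session

There is one attempt and no reset: what is moved stays moved. The work goes in short steps, Python scripts to look and compute and a shell command to move; the robot and the scene stay as the last step left them, time stands still between calls to the robot, and variables do not carry over. Pictures are saved under pics/ and viewed, and the job is handed in when it is done.

```bash
ls; mkdir -p pics; python3 - <<'E'
from station import monitor,get_image,camera_params
import cv2
print(monitor.get_obs())
for n in("side","top"):
    print(n,camera_params(n))
    cv2.imwrite(f"pics/{n}0.png",get_image(n)[:,:,::-1])
E
```

```text
pics
{'time_s': 0.0, 'qpos': array([-1.23201675e+00,  4.23792010e-01,  1.63067655e+00, -8.91404627e-06,
        1.08864589e+00, -1.90193768e-02]), 'qvel': array([-9.78718347e-04,  6.32855330e-04,  5.28172743e-05, -9.14116434e-04,
        2.63589513e-03,  2.69719590e-04]), 'joint_torque': array([ 1.04551811e-03, -5.44614208e+01, -2.73672831e+01,  6.43700059e-02,
        2.27170897e-02, -9.82273582e-05]), 'position': array([ 0.21870727, -0.58488529,  0.22193749]), 'ee_rot': array([ 0.40335815,  0.58143189, -0.40273262,  0.58055629]), 'wrist_force': array([-0.05099659, -0.04629559,  1.14819383]), 'ft_torque': array([ 0.01358583,  0.00011264, -0.00451855]), 'opening': 0.08813920545863096}
side {'vfov': 43.04902918567129, 'cx': 322.03664951945854, 'cy': 196.04811244910297, 'k1': -0.13212408069042944, 'R': array([[-0.96054023, -0.27784933,  0.01273601],
       [-0.2220118 ,  0.73831413, -0.63686969],
       [ 0.16755064, -0.6145665 , -0.77086626]]), 't': array([0.53999882, 0.19341599, 1.34677801])}
top {'vfov': 42.99485652899777, 'cx': 305.22765329140316, 'cy': 206.11544511624842, 'k1': -0.0028469483659681496, 'R': array([[ 0.01926908, -0.99979795, -0.00572451],
       [-0.98556718, -0.01803106, -0.16832174],
       [ 0.16818451,  0.00888529, -0.98571549]]), 't': array([-0.00637592,  0.57346701,  1.48211796])}
```

View pics/side0.png

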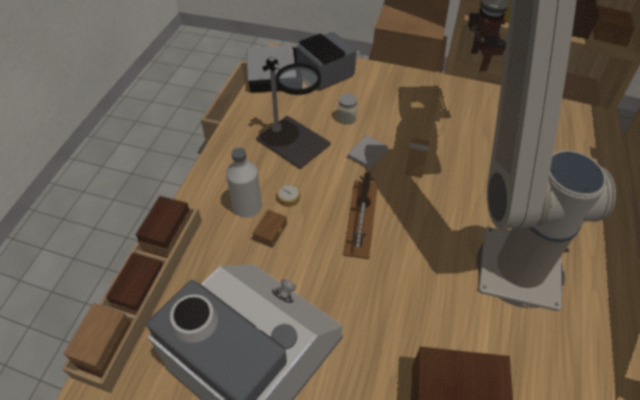

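View pics/top0.png

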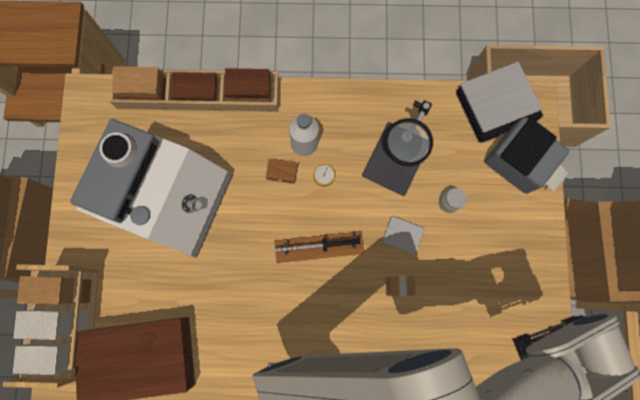

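```bash
cat > h.py <<'E'
import numpy as np,cv2
from station import monitor,get_image,camera_params
from scipy.spatial.transform import Rotation as Rot
def ray(n,u,v):
    p=camera_params(n);f=200/np.tan(np.radians(p['vfov'])/2)
    K=np.array([[f,0,p['cx']],[0,f,p['cy']],[0,0,1.]])
    d=cv2.undistortPoints(np.array([[[u,v]]],float),K,np.array([p['k1'],0,0,0,0]))[0,0]
    R=np.array(p['R']);t=np.array(p['t'])
    return -R.T@t, R.T@np.array([d[0],d[1],1.])
def plane(n,u,v,z):
    c,d=ray(n,u,v);return c+d*(z-c[2])/d[2]
def proj(n,X):
    p=camera_params(n);f=200/np.tan(np.radians(p['vfov'])/2)
    x=np.array(p['R'])@np.array(X)+np.array(p['t']);s=x[:2]/x[2]
    s=s*(1+p['k1']*(s@s));return np.array([f*s[0]+p['cx'],f*s[1]+p['cy']])
def tri(a,b):
    c1,d1=ray('top',*a);c2,d2=ray('side',*b)
    A=np.stack([d1,-d2],1);s=np.linalg.lstsq(A,c2-c1,rcond=None)[0]
    P,Q=c1+s[0]*d1,c2+s[1]*d2
    return (P+Q)/2,np.linalg.norm(P-Q)
def crop(src,x0,y0,w,h,k,out):
    im=cv2.imread(src)[y0:y0+h,x0:x0+w]
    cv2.imwrite(out,cv2.resize(im,None,fx=k,fy=k,interpolation=cv2.INTER_CUBIC))
E
python3 - <<'E'
from h import *
crop('pics/top0.png',265,220,110,50,7,'pics/t_dip.png')
crop('pics/top0.png',170,180,60,60,8,'pics/t_tube.png')
crop('pics/side0.png',260,265,60,50,10,'pics/s_tube.png')
crop('pics/side0.png',335,165,60,100,6,'pics/s_dip.png')
crop('pics/top0.png',360,90,90,110,5,'pics/t_mag.png')
crop('pics/side0.png',240,50,110,120,5,'pics/s_mag.png')
E
```

```text
(no output)
```

View pics/t_dip.png

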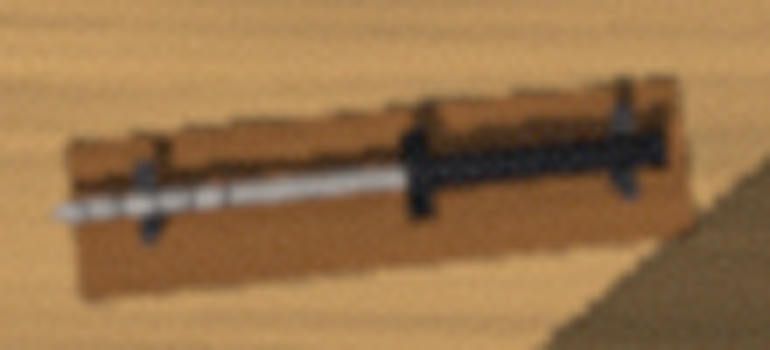

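View pics/t_tube.png

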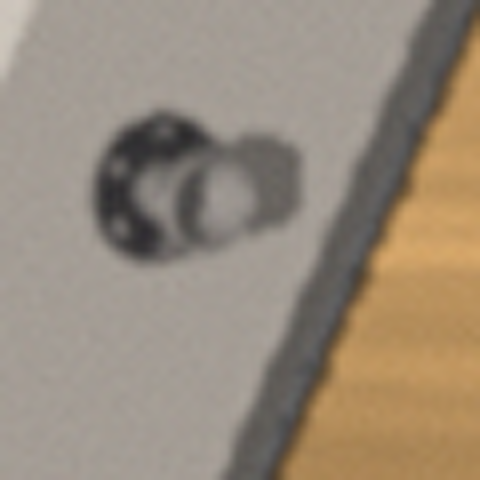

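View pics/s_tube.png

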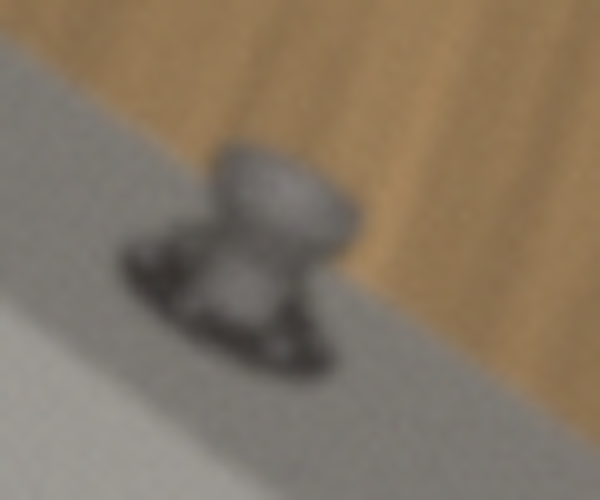

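View pics/s_dip.png

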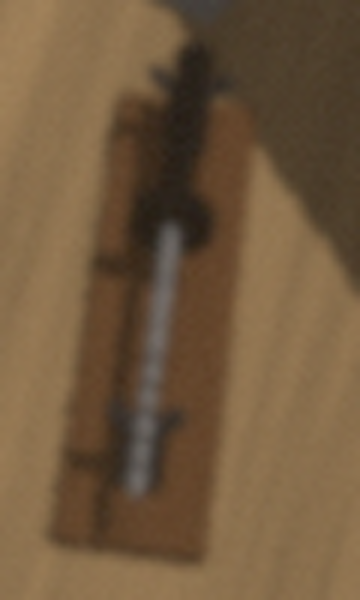

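View pics/t_mag.png

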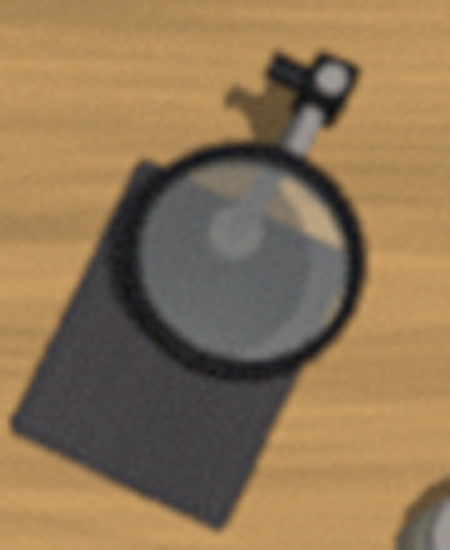

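View pics/s_mag.png

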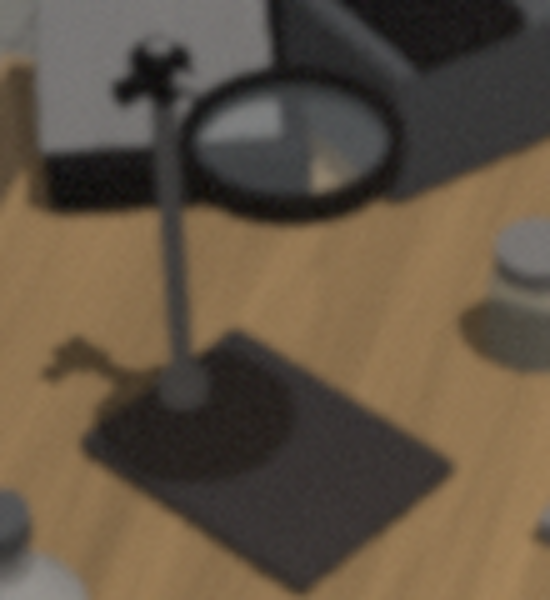

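```bash
python3 - <<'E'
from h import *
crop('pics/top0.png',140,120,100,145,4,'pics/t_hum.png')
def c(x0,y0,k,U,V): return ((U+.5)/k-.5+x0,(V+.5)/k-.5+y0)
np.set_printoptions(precision=4,suppress=True)
T=lambda U,V:c(265,220,7,U,V); S=lambda U,V:c(335,165,6,U,V)
for nm,a,b in [('tip',T(60,211),S(135,492)),('collar',T(408,178),S(172,222)),('end',T(666,149),S(196,45))]:
    print(nm,tri(a,b),plane('top',*a,0.058),plane('side',*b,.058))
t=c(170,180,8,228,200);s=c(260,265,10,288,195)
print('mouth',t,s,tri(t,s),plane('top',*t,.165),plane('side',*s,.165))
t=c(360,90,5,238,262);s=c(240,50,5,292,142)
print('lens',tri(t,s),plane('top',*t,.266),plane('side',*s,.266))
for q in [(12,425),(220,530),(147,160),(300,372)]: print('base',plane('top',*c(360,90,5,*q),.014))
for q in [(300,592),(452,467),(237,330),(84,445)]: print('baseS',plane('side',*c(240,50,5,*q),.014))
E
```

```text
tip (array([0.4398, 0.0967, 0.0558]), np.float64(0.00020761612589530784)) [0.4395 0.0965 0.058 ] [0.4397 0.0982 0.058 ]
collar (array([ 0.4571, -0.0499,  0.0619]), np.float64(0.0024529235047978082)) [ 0.4562 -0.05    0.058 ] [ 0.4588 -0.0531  0.058 ]
end (array([ 0.4709, -0.1582,  0.0652]), np.float64(0.0020975390551365215)) [ 0.4705 -0.1589  0.058 ] [ 0.4728 -0.1648  0.058 ]
mouth (198.0625, 204.5625) (288.35, 284.05) (array([0.5547, 0.3048, 0.153 ]), np.float64(0.00028676532575472693)) [0.5526 0.3021 0.165 ] [0.5523 0.3111 0.165 ]
lens (array([ 0.711 , -0.2612,  0.2739]), np.float64(0.0015441316902544307)) [ 0.7126 -0.2628  0.266 ] [ 0.7152 -0.2712  0.266 ]
base [ 0.6822 -0.1702  0.014 ]
base [ 0.6179 -0.2987  0.014 ]
base [ 0.8561 -0.2557  0.014 ]
base [ 0.7194 -0.35    0.014 ]
baseS [ 0.6805 -0.1614  0.014 ]
baseS [ 0.6206 -0.2932  0.014 ]
baseS [ 0.7946 -0.378   0.014 ]
baseS [ 0.8534 -0.2442  0.014 ]
```

View pics/t_hum.png

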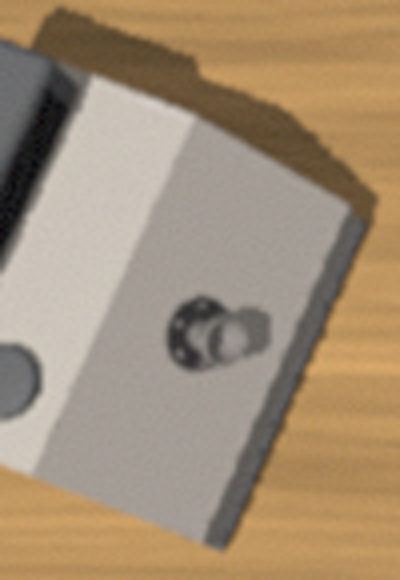

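```bash
python3 - <<'E'
from h import *
np.set_printoptions(precision=4,suppress=True)
def c(x0,y0,k,U,V): return ((U+.5)/k-.5+x0,(V+.5)/k-.5+y0)
o=monitor.get_obs();print(Rot.from_quat(o['ee_rot']).as_matrix())
H=lambda U,V:c(140,120,4,U,V)
for q,z in [((350,205),.085),((205,543),.085),((375,219),0),((222,548),0),((195,119),.2),((37,472),.2)]: print(q,plane('top',*H(*q),z))
for q,z in [((306,133),.2),((452,196),.085),((404,233),.02),((324,175),.027),((282,170),.038),((400,285),.09)]: print(q,plane('top',*q,z))
crop('pics/side0.png',140,255,210,140,4,'pics/s_hum.png')
crop('pics/top0.png',380,260,50,50,8,'pics/t_box.png')
E
```

```text
[[-0.0004  0.9367  0.3502]
 [ 0.0013  0.3502 -0.9367]
 [-1.      0.0001 -0.0014]]
(350, 205) [0.6695 0.2388 0.085 ]
(205, 543) [0.4164 0.3326 0.085 ]
(375, 219) [0.679  0.2329 0.    ]
(222, 548) [0.4186 0.3391 0.    ]
(195, 119) [0.7011 0.3296 0.2   ]
(37, 472) [0.454  0.4217 0.2   ]
(306, 133) [0.7539 0.0049 0.2   ]
(452, 196) [ 0.6054 -0.4279  0.085 ]
(404, 233) [ 0.5009 -0.2973  0.02  ]
(324, 175) [ 0.6757 -0.0515  0.027 ]
(282, 170) [0.6866 0.078  0.038 ]
(400, 285) [ 0.3431 -0.2708  0.09  ]
```

View pics/s_hum.png

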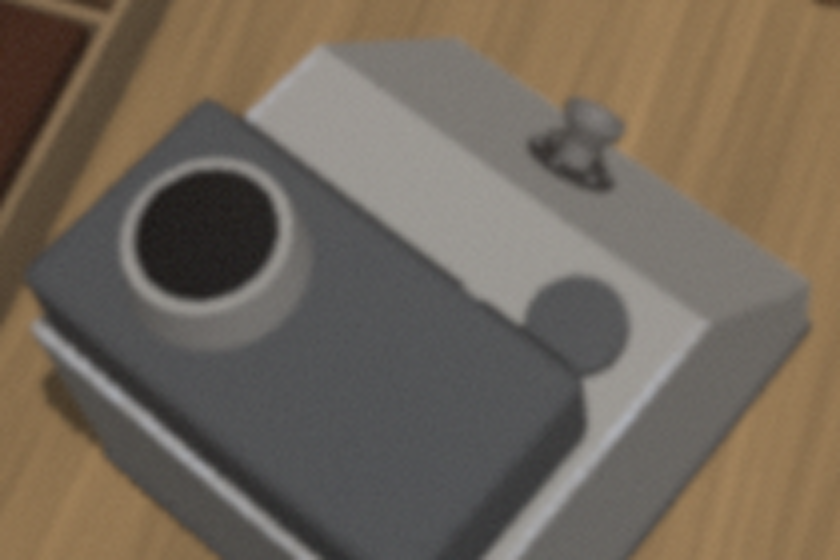

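```bash
cat >> h.py <<'E'
def tool_R(psi,phi,th):
    """stick yaw psi, stick pitched down phi, tool tilt th (deg) -> tool rotation"""
    p,f,t=np.radians([psi,phi,th])
    e=np.array([np.cos(p),np.sin(p),0]);k=np.array([0,0,1.])
    s=np.cos(f)*e-np.sin(f)*k; dn=-np.sin(f)*e-np.cos(f)*k
    x=np.cos(t)*dn+np.sin(t)*s; y=np.cos(t)*s-np.sin(t)*dn
    return np.stack([x,y,np.cross(x,y)],1),s
def row(G,psi,phi,th,cur=None):
    o=monitor.get_obs(); p0=o['position'];R0=Rot.from_quat(o['ee_rot']).as_matrix()
    if cur is not None: p0,R0=cur
    R,s=tool_R(psi,phi,th); p=np.array(G)+.019*R[:,0]
    d=R0.T@(p-p0); w=Rot.from_matrix(R0.T@R).as_rotvec()/(np.pi/2)
    print('w',np.round(w,4),'d',np.round(d,4),'deg',round(np.linalg.norm(w)*90,1),'mm',round(np.linalg.norm(d)*1000,1))
    return p,R
E
python3 - <<'E'
from h import *
np.set_printoptions(precision=4,suppress=True)
row((.4643,-.111,.20),96.7,0,20)
def c(x0,y0,k,U,V): return ((U+.5)/k-.5+x0,(V+.5)/k-.5+y0)
for q,z in [((330,45),.2),((705,322),.2),((465,40),.085),((806,285),.085)]: print(plane('side',*c(140,255,4,*q),z))
for n in('top','side'):print(proj(n,(.5512,.3050,.165)))
E
```

```text
w [-0.8377  0.147   0.1877] d [ 0.0404  0.3975 -0.3642] deg 78.4 mm 540.6
[0.6987 0.3288 0.2   ]
[0.4547 0.4253 0.2   ]
[0.6638 0.2401 0.085 ]
[0.4203 0.338  0.085 ]
[196.9854 205.0209]
[289.6677 281.8695]
```

```bash
R='x'; python3 -m crank '[{"wx":-0.838,"wy":0.147,"wz":0.188,"dx":0.04,"dy":0.397,"dz":-0.364,"fingers":1},{"wx":-0.838,"wy":0.147,"wz":0.188,"dx":0.04,"dy":0.397,"dz":-0.364,"fingers":1},{"wx":-0.838,"wy":0.147,"wz":0.188,"dx":0.04,"dy":0.397,"dz":-0.364,"fingers":1},{"wx":-0.838,"wy":0.147,"wz":0.188,"dx":0.04,"dy":0.397,"dz":-0.364,"fingers":1},{"wx":-0.838,"wy":0.147,"wz":0.188,"dx":0.04,"dy":0.397,"dz":-0.364,"fingers":1},{"wx":-0.838,"wy":0.147,"wz":0.188,"dx":0.04,"dy":0.397,"dz":-0.364,"fingers":1},{"wx":-0.838,"wy":0.147,"wz":0.188,"dx":0.04,"dy":0.397,"dz":-0.364,"fingers":1},{"wx":-0.838,"wy":0.147,"wz":0.188,"dx":0.04,"dy":0.397,"dz":-0.364,"fingers":1},{"wx":-0.838,"wy":0.147,"wz":0.188,"dx":0.04,"dy":0.397,"dz":-0.364,"fingers":1},{"wx":-0.838,"wy":0.147,"wz":0.188,"dx":0.04,"dy":0.397,"dz":-0.364,"fingers":1}]'; python3 -c "
from h import *
print(monitor.get_obs());row((.4643,-.111,.20),96.7,0,20)"
```

```text
time_s: 1.1
position: [0.4461, -0.1396, 0.1852]
ee_rot: [0.08, 0.702, 0.165, 0.688]
wrist_force: [0.3, -0.9, -0.2]
opening: 0.0878
{'time_s': 1.1, 'qpos': array([-0.5130848 ,  0.34763533,  1.9046137 ,  0.31169446,  1.12041626,
       -0.80375871]), 'qvel': array([ 0.95484058,  0.0301011 ,  0.07402877,  0.28268919, -0.29354822,
        0.66436482]), 'joint_torque': array([ -6.39579445, -45.29233217, -20.80894947,   0.42950244,
         1.88838087,  -1.94622137]), 'position': array([ 0.44610186, -0.13955693,  0.18519394]), 'ee_rot': array([0.08028691, 0.7020948 , 0.16481221, 0.68807982]), 'wrist_force': array([ 0.27327234, -0.90665369, -0.19648435]), 'ft_torque': array([-0.13612891, -0.15454977, -0.05795117]), 'opening': 0.08783665109506182}
w [ 0.0028 -0.0002  0.0001] d [0.0141 0.0296 0.0215] deg 0.3 mm 39.2
```

```bash
python3 -m crank '[{"wx":0,"wy":0,"wz":0,"dx":0,"dy":0,"dz":0,"fingers":1},{"wx":0,"wy":0,"wz":0,"dx":0,"dy":0,"dz":0,"fingers":1}]'; python3 - <<'E'
from h import *
row((.4643,-.111,.20),96.7,0,20)
row((.4643,-.111,.058),96.7,0,20)
for n in('side','top'): cv2.imwrite(f"pics/{n}1.png",get_image(n)[:,:,::-1])
print(monitor.get_obs()['qvel'])
E
```

```text
time_s: 1.3
position: [0.4451, -0.1401, 0.1853]
ee_rot: [0.08, 0.703, 0.164, 0.688]
wrist_force: [-0.0, -0.6, -0.7]
opening: 0.0877
w [ 0.002  -0.0009  0.0006] d [0.0143 0.03   0.0226] deg 0.2 mm 40.2
w [ 0.002  -0.0009  0.0006] d [ 0.1478 -0.0184  0.0226] deg 0.2 mm 150.6
[-0.0213285  -0.00491774 -0.00086042  0.00151697  0.00032838  0.00064432]
```

View pics/side1.png

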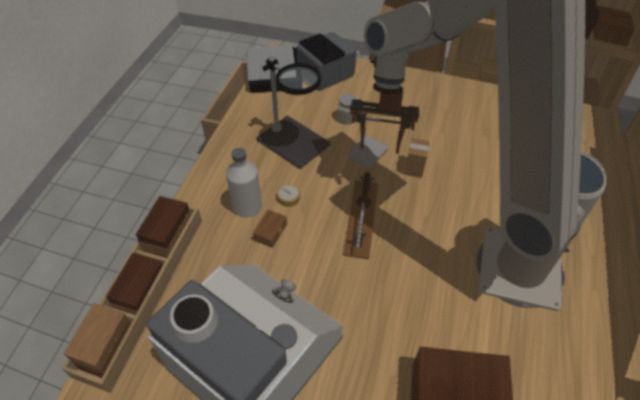

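View pics/top1.png

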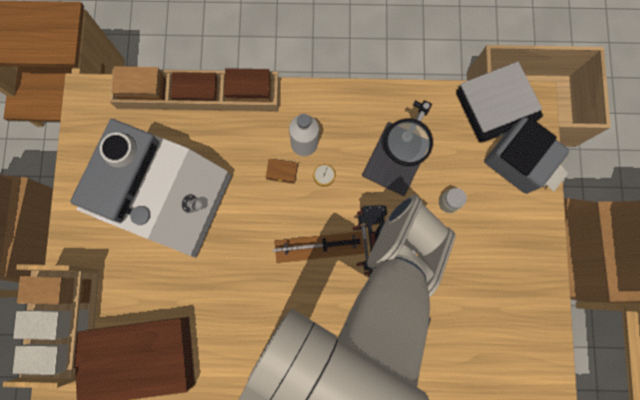

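```bash
python3 -m crank '[{"wx":0.002,"wy":0,"wz":0,"dx":0.014,"dy":0.03,"dz":0.0225,"fingers":1},{"wx":0.002,"wy":0,"wz":0,"dx":0.047,"dy":0.018,"dz":0.0225,"fingers":1},{"wx":0.002,"wy":0,"wz":0,"dx":0.08,"dy":0.006,"dz":0.0225,"fingers":1},{"wx":0.002,"wy":0,"wz":0,"dx":0.11,"dy":-0.005,"dz":0.0225,"fingers":1},{"wx":0.002,"wy":0,"wz":0,"dx":0.132,"dy":-0.0125,"dz":0.0225,"fingers":1},{"wx":0.002,"wy":0,"wz":0,"dx":0.148,"dy":-0.0184,"dz":0.0225,"fingers":1},{"wx":0.002,"wy":0,"wz":0,"dx":0.148,"dy":-0.0184,"dz":0.0225,"fingers":1},{"wx":0.002,"wy":0,"wz":0,"dx":0.148,"dy":-0.0184,"dz":0.0225,"fingers":1}]'; python3 - <<'E'
from h import *
row((.4643,-.111,.058),96.7,0,20)
for n in('side','top'): cv2.imwrite(f"pics/{n}2.png",get_image(n)[:,:,::-1])
crop('pics/side2.png',320,100,120,120,5,'pics/s2.png')
crop('pics/top2.png',270,180,120,100,6,'pics/t2.png')
E
```

```text
time_s: 2.2
position: [0.4635, -0.1066, 0.0405]
ee_rot: [0.083, 0.702, 0.161, 0.688]
wrist_force: [0.3, -0.2, -0.2]
opening: 0.0877
w [-0.0029  0.0005  0.0005] d [0.001  0.0018 0.0003] deg 0.3 mm 2.1
```

View pics/s2.png

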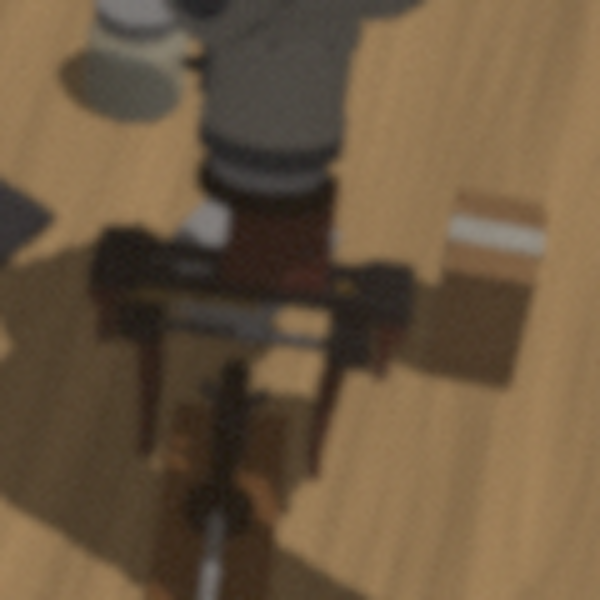

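View pics/t2.png

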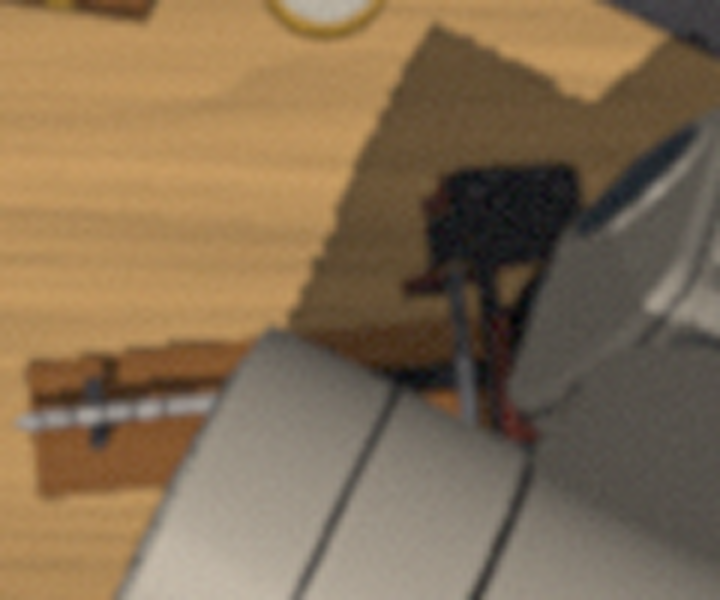

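```bash
python3 -m crank '[{"wx":0,"dx":0.001,"dy":0.002,"fingers":-1},{"wx":0,"dx":0.001,"dy":0.002,"fingers":-1},{"wx":0,"dx":0.001,"dy":0.002,"fingers":-1},{"wx":0,"dx":0.001,"dy":0.002,"fingers":-1},{"wx":0,"dx":0.001,"dy":0.002,"fingers":-1},{"wx":0,"dx":0.001,"dy":0.002,"fingers":-1},{"wx":0,"dx":0.001,"dy":0.002,"fingers":-1},{"wx":0,"dx":0.001,"dy":0.002,"fingers":-1}]' 35; python3 - <<'E'
from h import *
row((.4643,-.111,.20),96.7,0,20)
print(monitor.get_obs()['opening'])
E
```

```text
w [-0.002   0.0013  0.0012] d [-0.1319  0.0498 -0.0003] deg 0.2 mm 141.0
0.08814067133438501validation failed for argument at $[0]...
```

All keys are apparently required.

```bash
python3 -m crank '[{"wx":0,"wy":0,"wz":0,"dx":0.001,"dy":0.002,"dz":0,"fingers":-1},{"wx":0,"wy":0,"wz":0,"dx":0.001,"dy":0.002,"dz":0,"fingers":-1},{"wx":0,"wy":0,"wz":0,"dx":0.001,"dy":0.002,"dz":0,"fingers":-1},{"wx":0,"wy":0,"wz":0,"dx":0.001,"dy":0.002,"dz":0,"fingers":-1},{"wx":0,"wy":0,"wz":0,"dx":0.001,"dy":0.002,"dz":0,"fingers":-1},{"wx":0,"wy":0,"wz":0,"dx":0.001,"dy":0.002,"dz":0,"fingers":-1},{"wx":0,"wy":0,"wz":0,"dx":0.001,"dy":0.002,"dz":0,"fingers":-1},{"wx":0,"wy":0,"wz":0,"dx":0.001,"dy":0.002,"dz":0,"fingers":-1}]' 35; python3 - <<'E'
from h import *
row((.4643,-.111,.20),96.7,0,20)
E
```

```text
time_s: 3.1
position: [0.4634, -0.1032, 0.04]
ee_rot: [0.082, 0.702, 0.162, 0.688]
wrist_force: [-0.2, 0.1, 0.0]
opening: 0.0277
w [-0.0015  0.0002  0.0006] d [-1.341e-01  4.720e-02 -1.000e-04] deg 0.1 mm 142.2
```

```bash
python3 -m crank '[{"wx":0,"wy":0,"wz":0,"dx":0,"dy":0,"dz":0,"fingers":-1},{"wx":0,"wy":0,"wz":0,"dx":0,"dy":0,"dz":0,"fingers":-1},{"wx":0,"wy":0,"wz":0,"dx":0,"dy":0,"dz":0,"fingers":-1},{"wx":0,"wy":0,"wz":0,"dx":0,"dy":0,"dz":0,"fingers":-1},{"wx":0,"wy":0,"wz":0,"dx":0,"dy":0,"dz":0,"fingers":-1}]'; python3 - <<'E'
from h import *
row((.4643,-.111,.26),96.7,0,20)
E
```

```text
time_s: 3.6
position: [0.4649, -0.1036, 0.0404]
ee_rot: [0.082, 0.702, 0.162, 0.689]
wrist_force: [5.4, 1.3, 0.6]
opening: 0.0155
w [-0.0014  0.0019  0.0013] d [-0.19    0.0678 -0.0011] deg 0.2 mm 201.8
```

```bash
python3 -m crank '[{"wx":0,"wy":0,"wz":0,"dx":-0.019,"dy":0.007,"dz":0,"fingers":-1},{"wx":0,"wy":0,"wz":0,"dx":-0.038,"dy":0.014,"dz":0,"fingers":-1},{"wx":0,"wy":0,"wz":0,"dx":-0.066,"dy":0.024,"dz":0,"fingers":-1},{"wx":0,"wy":0,"wz":0,"dx":-0.094,"dy":0.034,"dz":0,"fingers":-1},{"wx":0,"wy":0,"wz":0,"dx":-0.132,"dy":0.048,"dz":0,"fingers":-1},{"wx":0,"wy":0,"wz":0,"dx":-0.165,"dy":0.06,"dz":0,"fingers":-1},{"wx":0,"wy":0,"wz":0,"dx":-0.188,"dy":0.0684,"dz":0,"fingers":-1},{"wx":0,"wy":0,"wz":0,"dx":-0.188,"dy":0.0684,"dz":0,"fingers":-1},{"wx":0,"wy":0,"wz":0,"dx":-0.188,"dy":0.0684,"dz":0,"fingers":-1}]'; python3 - <<'E'
from h import *
for n in('side','top'): cv2.imwrite(f"pics/{n}3.png",get_image(n)[:,:,::-1])
E
```

```text
time_s: 4.5
position: [0.4631, -0.1031, 0.2397]
ee_rot: [0.082, 0.703, 0.162, 0.688]
wrist_force: [0.4, -0.1, -1.9]
opening: 0.0156
```

View pics/side3.png

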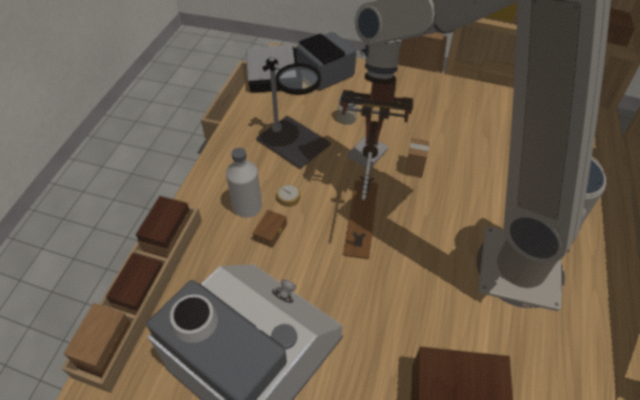

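View pics/top3.png

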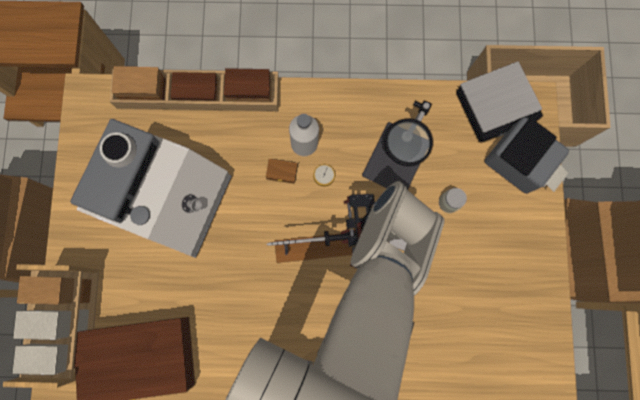

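```bash
python3 - <<'E'
from h import *
crop('pics/side3.png',340,130,60,80,7,'pics/s3.png')
crop('pics/top3.png',260,205,120,55,6,'pics/t3.png')
E
```

```text
(no output)
```

View pics/s3.png

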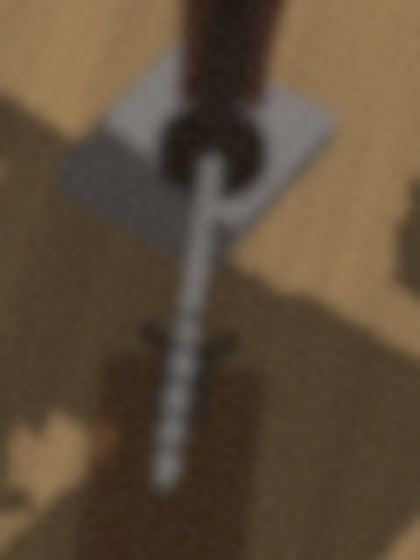

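View pics/t3.png

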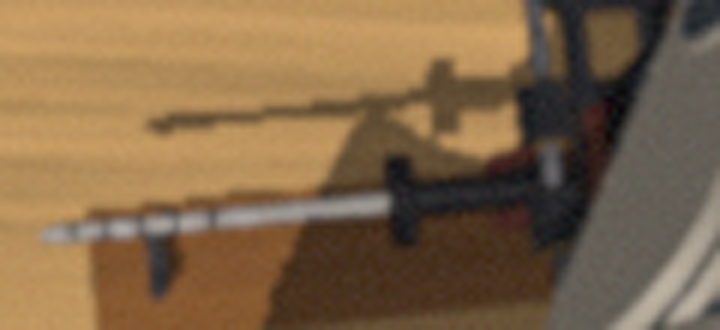

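```bash
cat >> h.py <<'E'
def c(x0,y0,k,U,V): return ((U+.5)/k-.5+x0,(V+.5)/k-.5+y0)
def intool(P):
    o=monitor.get_obs();R=Rot.from_quat(o['ee_rot']).as_matrix();return R.T@(np.array(P)-o['position'])
E
python3 - <<'E'
from h import *
np.set_printoptions(precision=4,suppress=True)
T=lambda U,V:c(260,205,6,U,V); S=lambda U,V:c(340,130,7,U,V)
tip,e1=tri(T(42,237),S(162,490)); col,e2=tri(T(392,203),S(211,152))
print(tip,e1,col,e2,np.linalg.norm(tip-col)); d=(tip-col)/np.linalg.norm(tip-col);print(d,np.degrees([np.arctan2(d[1],d[0]),np.arcsin(d[2])]))
print('tool tip',intool(tip),'col',intool(col))
s=np.array([np.sin(np.radians(20)),np.cos(np.radians(20)),0]);print('expected',[-.019,0,0]+.21*s,[-.019,0,0]+.06*s)
E
```

```text
[0.4385 0.1001 0.2538] 0.0017964969075177847 [ 0.4557 -0.0495  0.2608] 0.0028238557090788925 0.15075920020351852
[-0.1141  0.9924 -0.0467] [96.5577 -2.6792]
tool tip [ 0.0557  0.197  -0.0007] col [-0.0025  0.0579 -0.0008]
expected [0.0528 0.1973 0.    ] [0.0015 0.0564 0.    ]
```

```bash
python3 - <<'E'
from h import *
M=np.array([.551,.306,.165]);R,s=tool_R(69.2,40,20);print(s)
row(M-.25*s,69.2,40,20)
E
```

```text
[ 0.27202772  0.71611801 -0.64278761]
w [ 0.3103 -0.0019 -0.4355] d [0.0102 0.2305 0.0435] deg 48.1 mm 234.8
```

```bash
python3 -m crank '[{"wx":0.31,"wy":-0.002,"wz":-0.436,"dx":0.01,"dy":0.23,"dz":0.0435,"fingers":-1},{"wx":0.31,"wy":-0.002,"wz":-0.436,"dx":0.01,"dy":0.23,"dz":0.0435,"fingers":-1},{"wx":0.31,"wy":-0.002,"wz":-0.436,"dx":0.01,"dy":0.23,"dz":0.0435,"fingers":-1},{"wx":0.31,"wy":-0.002,"wz":-0.436,"dx":0.01,"dy":0.23,"dz":0.0435,"fingers":-1},{"wx":0.31,"wy":-0.002,"wz":-0.436,"dx":0.01,"dy":0.23,"dz":0.0435,"fingers":-1},{"wx":0.31,"wy":-0.002,"wz":-0.436,"dx":0.01,"dy":0.23,"dz":0.0435,"fingers":-1},{"wx":0.31,"wy":-0.002,"wz":-0.436,"dx":0.01,"dy":0.23,"dz":0.0435,"fingers":-1},{"wx":0.31,"wy":-0.002,"wz":-0.436,"dx":0.01,"dy":0.23,"dz":0.0435,"fingers":-1},{"wx":0.31,"wy":-0.002,"wz":-0.436,"dx":0.01,"dy":0.23,"dz":0.0435,"fingers":-1},{"wx":0.31,"wy":-0.002,"wz":-0.436,"dx":0.01,"dy":0.23,"dz":0.0435,"fingers":-1}]'; python3 - <<'E'
from h import *
M=np.array([.551,.306,.165]);R,s=tool_R(69.2,40,20)
row(M-.25*s,69.2,40,20)
for n in('side','top'): cv2.imwrite(f"pics/{n}4.png",get_image(n)[:,:,::-1])
crop('pics/side4.png',240,210,100,110,6,'pics/s4.png')
crop('pics/top4.png',170,160,120,90,6,'pics/t4.png')
print(monitor.get_obs()['qpos'])
E
```

```text
time_s: 5.6
position: [0.481, 0.1189, 0.308]
ee_rot: [0.004, 0.707, -0.247, 0.663]
wrist_force: [0.1, -1.0, -1.3]
opening: 0.0154
w [0.0003 0.0003 0.0005] d [-0.0005  0.0017 -0.001 ] deg 0.1 mm 2.0
[ 0.37627106  0.25840411  1.704901   -0.25944138  1.4230115   0.81101423]
```

View pics/s4.png

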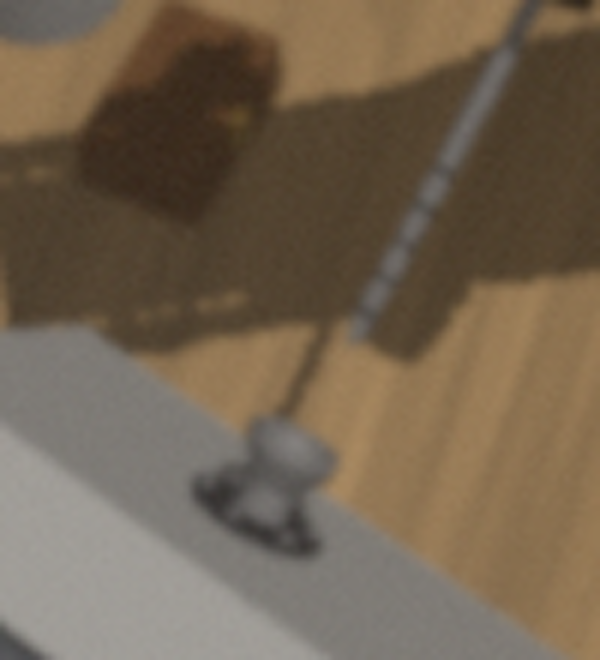

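View pics/t4.png

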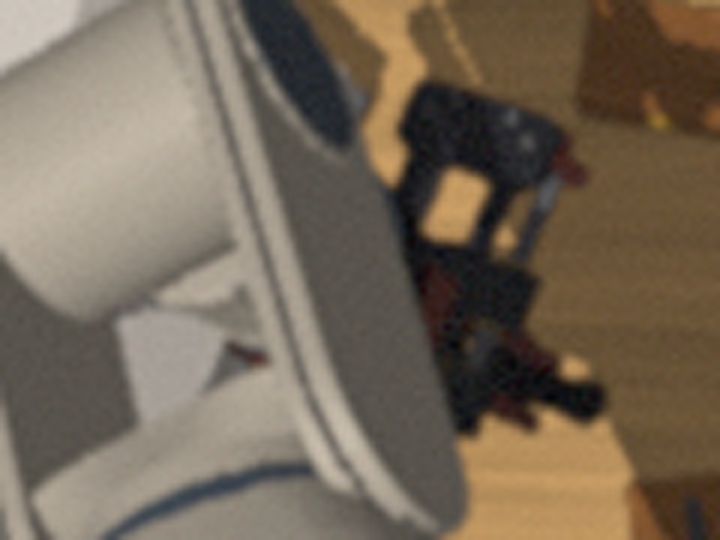

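```bash
python3 -m crank '[{"wx":0,"wy":0,"wz":0,"dx":0.007,"dy":0.019,"dz":-0.0005,"fingers":-1},{"wx":0,"wy":0,"wz":0,"dx":0.0137,"dy":0.0376,"dz":-0.0005,"fingers":-1},{"wx":0,"wy":0,"wz":0,"dx":0.0154,"dy":0.0423,"dz":-0.0005,"fingers":-1},{"wx":0,"wy":0,"wz":0,"dx":0.0171,"dy":0.047,"dz":-0.0005,"fingers":-1},{"wx":0,"wy":0,"wz":0,"dx":0.0171,"dy":0.047,"dz":-0.0005,"fingers":-1}]'; python3 - <<'E'
from h import *
M=np.array([.551,.306,.165]);R,s=tool_R(69.2,40,20)
row(M-.2*s,69.2,40,20)
print(monitor.get_obs()['wrist_force'])
for n in('side','top'): cv2.imwrite(f"pics/{n}5.png",get_image(n)[:,:,::-1])
crop('pics/side5.png',240,210,100,110,6,'pics/s5.png')
crop('pics/top5.png',150,160,120,90,6,'pics/t5.png')
E
```

```text
time_s: 6.2
position: [0.4948, 0.1564, 0.2762]
ee_rot: [0.004, 0.706, -0.247, 0.663]
wrist_force: [1.0, 1.2, -1.5]
opening: 0.0154
w [0.0002 0.0015 0.0009] d [ 0.0004  0.0002 -0.0006] deg 0.2 mm 0.7
[ 1.04073223  1.16132503 -1.47438075]
```

View pics/s5.png

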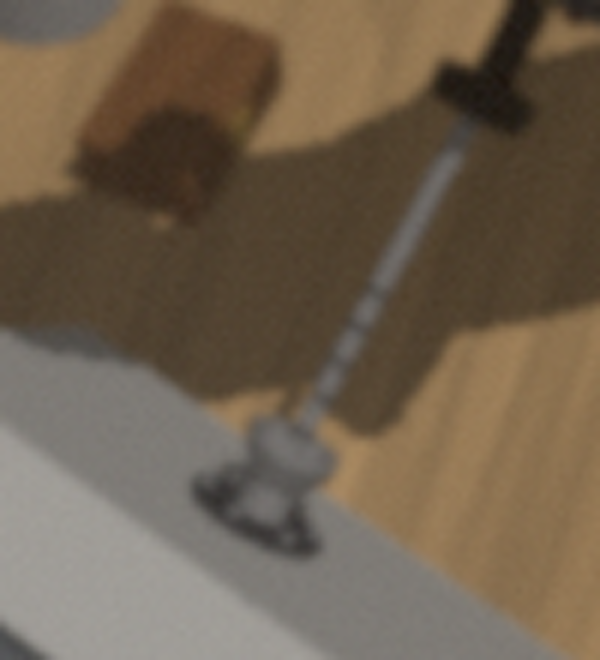

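View pics/t5.png

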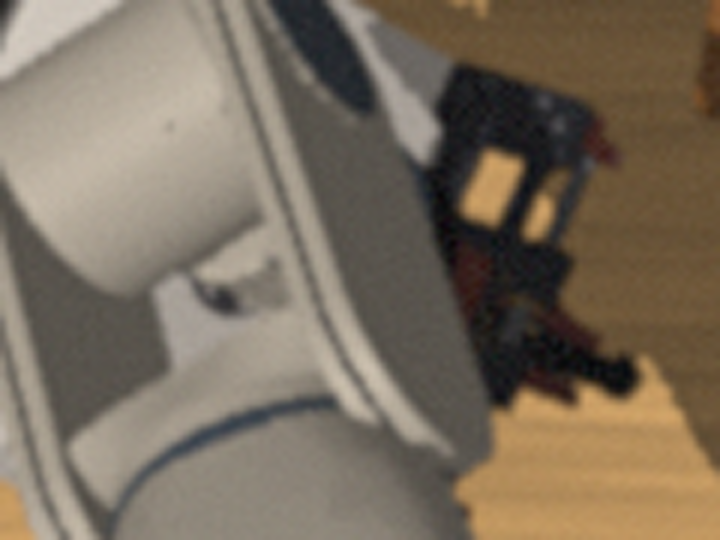

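```bash
python3 -m crank '[{"wx":0,"wy":0,"wz":0,"dx":0,"dy":0,"dz":0.003,"fingers":-1},{"wx":0,"wy":0,"wz":0,"dx":0.0017,"dy":0.0047,"dz":0.003,"fingers":-1},{"wx":0,"wy":0,"wz":0,"dx":0.0034,"dy":0.0094,"dz":0.003,"fingers":-1},{"wx":0,"wy":0,"wz":0,"dx":0.0051,"dy":0.0141,"dz":0.003,"fingers":-1},{"wx":0,"wy":0,"wz":0,"dx":0.0051,"dy":0.0141,"dz":0.003,"fingers":-1}]'; python3 - <<'E'
from h import *
print(intool(monitor.get_obs()['position']+monitor.get_obs()['wrist_force']))
cv2.imwrite(f"pics/side6.png",get_image('side')[:,:,::-1])
crop('pics/side6.png',240,210,100,110,6,'pics/s6.png')
E
```

```text
time_s: 6.8
position: [0.5017, 0.1661, 0.2667]
ee_rot: [0.004, 0.706, -0.247, 0.663]
wrist_force: [-0.1, -0.2, -1.4]
opening: 0.0151
[ 1.41171044  0.3137754  -0.01259162]
```

View pics/s6.png

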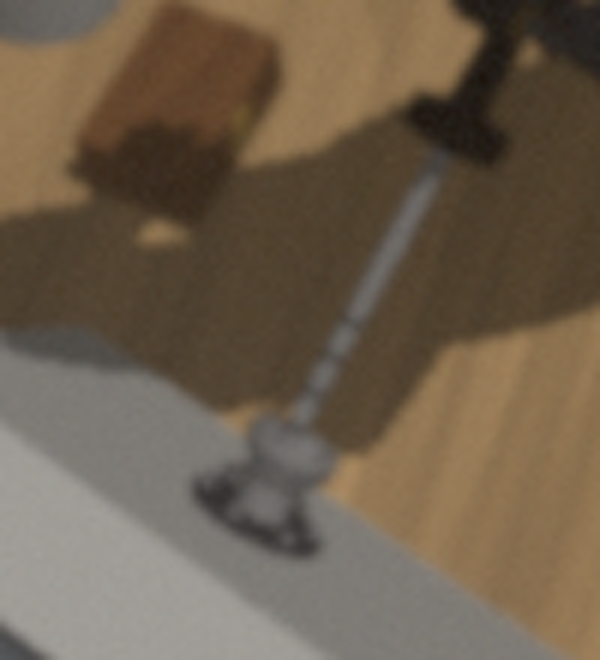

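```bash
python3 -m crank '[{"wx":0,"wy":0,"wz":0,"dx":0.0017,"dy":0.0047,"dz":0,"fingers":-1},{"wx":0,"wy":0,"wz":0,"dx":0.0034,"dy":0.0094,"dz":0,"fingers":-1},{"wx":0,"wy":0,"wz":0,"dx":0.0051,"dy":0.0141,"dz":0,"fingers":-1},{"wx":0,"wy":0,"wz":0,"dx":0.0051,"dy":0.0141,"dz":0,"fingers":-1}]'; cat >> h.py <<'E'
def force():
    o=monitor.get_obs();print('Ftool',np.round(intool(o['position']+o['wrist_force']),2))
E
python3 -c "
from h import *
force()"
```

```text
time_s: 7.25
position: [0.5058, 0.1769, 0.2571]
ee_rot: [0.004, 0.706, -0.247, 0.664]
wrist_force: [-0.3, -0.3, -0.9]
opening: 0.0151
Ftool [ 0.95 -0.1  -0.21]
```

```bash
python3 -m crank '[{"wx":0,"wy":0,"wz":0,"dx":0.0017,"dy":0.0047,"dz":0,"fingers":-1},{"wx":0,"wy":0,"wz":0,"dx":0.0034,"dy":0.0094,"dz":0,"fingers":-1},{"wx":0,"wy":0,"wz":0,"dx":0.0051,"dy":0.0141,"dz":0,"fingers":-1},{"wx":0,"wy":0,"wz":0,"dx":0.0068,"dy":0.0188,"dz":0,"fingers":-1},{"wx":0,"wy":0,"wz":0,"dx":0.0086,"dy":0.0235,"dz":0,"fingers":-1},{"wx":0,"wy":0,"wz":0,"dx":0.0086,"dy":0.0235,"dz":0,"fingers":-1}]'; 
python3 - <<'E'
from h import *
force()
cv2.imwrite(f"pics/side7.png",get_image('side')[:,:,::-1])
crop('pics/side7.png',240,210,100,110,6,'pics/s7.png')
M=np.array([.5538,.305,.165]);R,s=tool_R(69.2,40,20);o=monitor.get_obs()
g=o['position']-.019*Rot.from_quat(o['ee_rot']).as_matrix()[:,0]
print('collar-mouth along axis',(M-g-.06*s)@s*1000)
E
```

```text
time_s: 7.85
position: [0.5127, 0.1947, 0.241]
ee_rot: [0.004, 0.706, -0.247, 0.664]
wrist_force: [0.5, 0.5, -1.2]
opening: 0.015
Ftool [0.87 0.98 0.35]
collar-mouth along axis 85.76748071567813
```

View pics/s7.png

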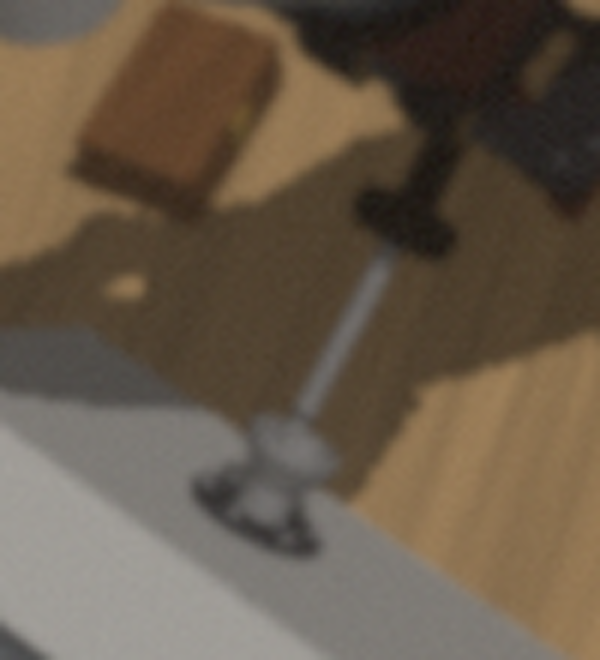

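```bash
python3 -m crank '[{"wx":0,"wy":0,"wz":0,"dx":0.0024,"dy":0.0066,"dz":0,"fingers":-1},{"wx":0,"wy":0,"wz":0,"dx":0.0048,"dy":0.0132,"dz":0,"fingers":-1},{"wx":0,"wy":0,"wz":0,"dx":0.0072,"dy":0.0197,"dz":0,"fingers":-1},{"wx":0,"wy":0,"wz":0,"dx":0.0096,"dy":0.0263,"dz":0,"fingers":-1},{"wx":0,"wy":0,"wz":0,"dx":0.012,"dy":0.0329,"dz":0,"fingers":-1},{"wx":0,"wy":0,"wz":0,"dx":0.012,"dy":0.0329,"dz":0,"fingers":-1}]'; 
python3 -c "
from h import *
force()"
python3 -m crank '[{"wx":0,"wy":0,"wz":0,"dx":0.0024,"dy":0.0066,"dz":0,"fingers":-1},{"wx":0,"wy":0,"wz":0,"dx":0.0048,"dy":0.0132,"dz":0,"fingers":-1},{"wx":0,"wy":0,"wz":0,"dx":0.0072,"dy":0.0197,"dz":0,"fingers":-1},{"wx":0,"wy":0,"wz":0,"dx":0.0096,"dy":0.0263,"dz":0,"fingers":-1},{"wx":0,"wy":0,"wz":0,"dx":0.0096,"dy":0.0263,"dz":0,"fingers":-1}]'
python3 - <<'E'
from h import *
force()
cv2.imwrite(f"pics/side8.png",get_image('side')[:,:,::-1])
crop('pics/side8.png',240,210,100,110,6,'pics/s8.png')
M=np.array([.5538,.305,.165]);R,s=tool_R(69.2,40,20);o=monitor.get_obs()
g=o['position']-.019*Rot.from_quat(o['ee_rot']).as_matrix()[:,0]
print('collar-mouth along axis',(M-g-.06*s)@s*1000)
E
```

```text
time_s: 8.5
position: [0.5222, 0.2199, 0.2181]
ee_rot: [0.004, 0.706, -0.247, 0.664]
wrist_force: [0.1, -0.3, 0.3]
opening: 0.015
Ftool [-0.24 -0.34  0.22]
time_s: 9.0
position: [0.5299, 0.2399, 0.2001]
ee_rot: [0.004, 0.706, -0.247, 0.664]
wrist_force: [-0.9, -0.1, -0.3]
opening: 0.0152
Ftool [ 0.42 -0.26 -0.83]
collar-mouth along axis 22.5714144208057
```

View pics/s8.png

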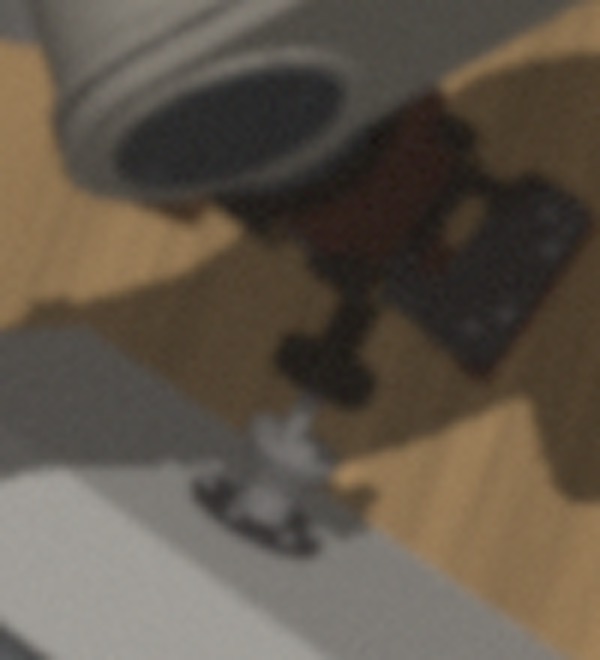

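```bash
python3 -m crank '[{"wx":0,"wy":0,"wz":0,"dx":0.0014,"dy":0.0038,"dz":0,"fingers":-1},{"wx":0,"wy":0,"wz":0,"dx":0.0027,"dy":0.0075,"dz":0,"fingers":-1},{"wx":0,"wy":0,"wz":0,"dx":0.0041,"dy":0.0113,"dz":0,"fingers":-1},{"wx":0,"wy":0,"wz":0,"dx":0.0048,"dy":0.0132,"dz":0,"fingers":-1},{"wx":0,"wy":0,"wz":0,"dx":0.0055,"dy":0.015,"dz":0,"fingers":-1},{"wx":0,"wy":0,"wz":0,"dx":0.0055,"dy":0.015,"dz":0,"fingers":-1}]'; python3 -c "
from h import *
force()"
python3 -m crank '[{"wx":0,"wy":0,"wz":0,"dx":0.0005,"dy":0.0014,"dz":0,"fingers":-1},{"wx":0,"wy":0,"wz":0,"dx":0.001,"dy":0.0028,"dz":0,"fingers":-1},{"wx":0,"wy":0,"wz":0,"dx":0.001,"dy":0.0028,"dz":0,"fingers":-1}]'; python3 -c "
from h import *
force()"
```

```text
time_s: 9.65
position: [0.5343, 0.251, 0.1904]
ee_rot: [0.005, 0.706, -0.247, 0.664]
wrist_force: [-1.7, 0.9, -1.6]
opening: 0.0154
Ftool [ 1.45  0.79 -1.9 ]
time_s: 9.95
position: [0.5351, 0.253, 0.1887]
ee_rot: [0.005, 0.706, -0.247, 0.664]
wrist_force: [-1.0, 1.1, -1.7]
opening: 0.0153
Ftool [ 1.34  1.24 -1.34]
```

```bash
python3 -m crank '[{"wx":0,"wy":0,"wz":0,"dx":0.0005,"dy":0.0014,"dz":0,"fingers":-1},{"wx":0,"wy":0,"wz":0,"dx":0.0007,"dy":0.002,"dz":0,"fingers":-1},{"wx":0,"wy":0,"wz":0,"dx":0.0007,"dy":0.002,"dz":0,"fingers":-1}]'; python3 -c "
from h import *
force()"; python3 -m crank '[{"wx":0,"wy":0,"wz":0,"dx":0.0005,"dy":0.0014,"dz":0,"fingers":-1},{"wx":0,"wy":0,"wz":0,"dx":0.0007,"dy":0.002,"dz":0,"fingers":-1},{"wx":0,"wy":0,"wz":0,"dx":0.0007,"dy":0.002,"dz":0,"fingers":-1}]'; python3 - <<'E'
from h import *
force()
cv2.imwrite(f"pics/side9.png",get_image('side')[:,:,::-1])
crop('pics/side9.png',240,210,100,110,6,'pics/s9.png')
E
```

```text
time_s: 10.25
position: [0.5357, 0.2545, 0.1874]
ee_rot: [0.005, 0.706, -0.247, 0.664]
wrist_force: [-0.5, -0.1, 0.1]
opening: 0.0151
Ftool [ 0.02 -0.23 -0.43]
time_s: 10.55
position: [0.5361, 0.2555, 0.1863]
ee_rot: [0.004, 0.706, -0.247, 0.663]
wrist_force: [-2.9, -3.8, 3.0]
opening: 0.0152
Ftool [-1.21 -5.36 -1.36]
```

View pics/s9.png

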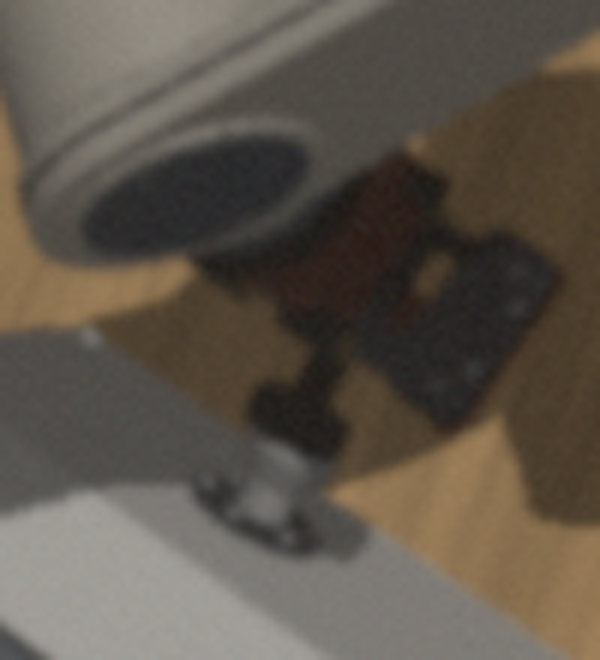

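```bash
python3 -m crank '[{"wx":0,"wy":0,"wz":0,"dx":0.0003,"dy":0.0008,"dz":0,"fingers":-1},{"wx":0,"wy":0,"wz":0,"dx":0.0003,"dy":0.0008,"dz":0,"fingers":-1},{"wx":0,"wy":0,"wz":0,"dx":0.0003,"dy":0.0008,"dz":0,"fingers":-1},{"wx":0,"wy":0,"wz":0,"dx":0.0003,"dy":0.0008,"dz":0,"fingers":-1}]'; python3 - <<'E'
from h import *
force()
M=np.array([.5538,.305,.165]);R,s=tool_R(69.2,40,20);o=monitor.get_obs()
Rm=Rot.from_quat(o['ee_rot']).as_matrix();g=o['position']-.019*Rm[:,0]
print('collar-mouth',(g+.06*s-M)*1000, Rm.T@s)
E
```

```text
time_s: 11.0
position: [0.5361, 0.2555, 0.1862]
ee_rot: [0.004, 0.706, -0.248, 0.663]
wrist_force: [-4.5, -5.6, 7.1]
opening: 0.0151
Ftool [-4.31 -8.86 -2.23]
collar-mouth [ 0.85256134 -0.39990655  0.49954445] [ 0.33910287  0.94074741 -0.00188405]
```

```bash
python3 -m crank '[{"wx":0,"wy":0,"wz":0,"dx":-0.004,"dy":-0.011,"dz":0,"fingers":-1},{"wx":0,"wy":0,"wz":0,"dx":-0.0103,"dy":-0.0282,"dz":0,"fingers":-1},{"wx":0,"wy":0,"wz":0,"dx":-0.0171,"dy":-0.047,"dz":0,"fingers":-1},{"wx":0,"wy":0,"wz":0,"dx":-0.0239,"dy":-0.0658,"dz":0,"fingers":-1},{"wx":0,"wy":0,"wz":0,"dx":-0.0308,"dy":-0.0846,"dz":0,"fingers":-1},{"wx":0,"wy":0,"wz":0,"dx":-0.0376,"dy":-0.1034,"dz":0,"fingers":-1},{"wx":0,"wy":0,"wz":0,"dx":-0.0445,"dy":-0.1222,"dz":0,"fingers":-1},{"wx":0,"wy":0,"wz":0,"dx":-0.0513,"dy":-0.141,"dz":0,"fingers":-1},{"wx":0,"wy":0,"wz":0,"dx":-0.0581,"dy":-0.1597,"dz":0,"fingers":-1},{"wx":0,"wy":0,"wz":0,"dx":-0.065,"dy":-0.1785,"dz":0,"fingers":-1}]'; python3 - <<'E'
from h import *
force()
cv2.imwrite(f"pics/side10.png",get_image('side')[:,:,::-1])
crop('pics/side10.png',240,180,120,120,5,'pics/s10.png')
E
```

```text
time_s: 12.0
position: [0.4842, 0.1196, 0.309]
ee_rot: [0.005, 0.706, -0.247, 0.664]
wrist_force: [0.7, -0.6, -0.0]
opening: 0.0152
Ftool [ 0.15 -0.26  0.88]
```

View pics/s10.png

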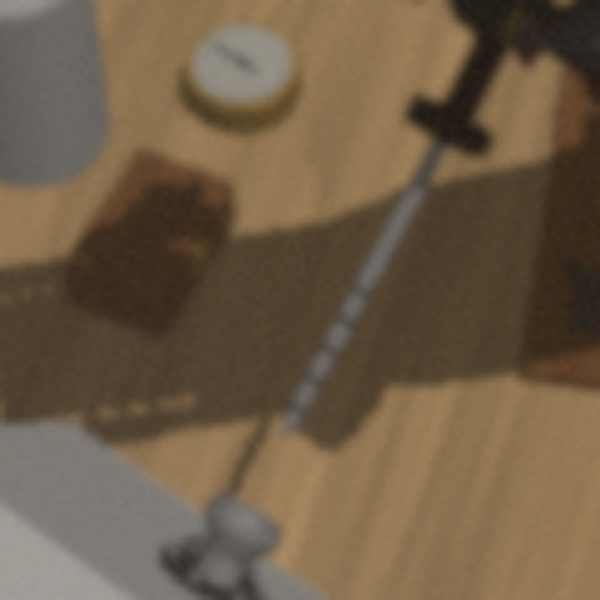

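```bash
python3 - <<'E'
from h import *
p,R=row((.45,0,.30),35,0,20)
row((.41,-.2625,.17),0,0,20,(p,R))
E
```

```text
w [0.3872 0.0036 0.4297] d [ 0.0673 -0.1003  0.0136] deg 52.1 mm 121.5
w [ 0.3654 -0.133   0.    ] d [ 0.0591 -0.2178  0.1958] deg 35.0 mm 298.8
```

```bash
python3 -m crank '[{"wx":0.055,"wy":0.0005,"wz":0.061,"dx":0.01,"dy":-0.015,"dz":0.002,"fingers":-1},{"wx":0.11,"wy":0.001,"wz":0.122,"dx":0.02,"dy":-0.03,"dz":0.004,"fingers":-1},{"wx":0.165,"wy":0.0015,"wz":0.184,"dx":0.03,"dy":-0.045,"dz":0.006,"fingers":-1},{"wx":0.22,"wy":0.002,"wz":0.245,"dx":0.04,"dy":-0.06,"dz":0.008,"fingers":-1},{"wx":0.276,"wy":0.0025,"wz":0.307,"dx":0.05,"dy":-0.075,"dz":0.01,"fingers":-1},{"wx":0.331,"wy":0.003,"wz":0.368,"dx":0.06,"dy":-0.09,"dz":0.012,"fingers":-1},{"wx":0.387,"wy":0.0036,"wz":0.43,"dx":0.067,"dy":-0.1,"dz":0.0136,"fingers":-1},{"wx":0.387,"wy":0.0036,"wz":0.43,"dx":0.067,"dy":-0.1,"dz":0.0136,"fingers":-1},{"wx":0.387,"wy":0.0036,"wz":0.43,"dx":0.067,"dy":-0.1,"dz":0.0136,"fingers":-1}]'; python3 - <<'E'
from h import *
row((.45,0,.30),35,0,20)
row((.41,-.2625,.17),0,0,20)
cv2.imwrite(f"pics/side11.png",get_image('side')[:,:,::-1])
print(monitor.get_obs()['qpos'])
E
```

```text
time_s: 12.95
position: [0.4558, 0.0059, 0.2794]
ee_rot: [0.43, 0.562, -0.213, 0.674]
wrist_force: [0.1, 0.7, -1.2]
opening: 0.0151
w [ 0.0002 -0.0008  0.002 ] d [-0.0031 -0.0006  0.0015] deg 0.2 mm 3.5
w [ 0.3658 -0.1332  0.0022] d [ 0.0564 -0.2183  0.1973] deg 35.0 mm 299.6
[-0.17689167 -0.01945139  2.1004627   0.33042409  0.83991116  0.58645699]
```

View pics/side11.png

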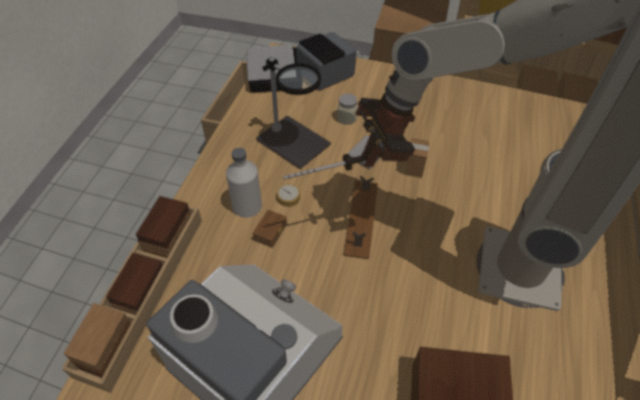

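```bash
python3 -m crank '[{"wx":0.046,"wy":-0.017,"wz":0.0003,"dx":0.007,"dy":-0.027,"dz":0.0247,"fingers":-1},{"wx":0.091,"wy":-0.033,"wz":0.0006,"dx":0.014,"dy":-0.0545,"dz":0.049,"fingers":-1},{"wx":0.137,"wy":-0.05,"wz":0.0009,"dx":0.021,"dy":-0.082,"dz":0.074,"fingers":-1},{"wx":0.183,"wy":-0.067,"wz":0.001,"dx":0.028,"dy":-0.109,"dz":0.0987,"fingers":-1},{"wx":0.229,"wy":-0.083,"wz":0.0013,"dx":0.035,"dy":-0.136,"dz":0.123,"fingers":-1},{"wx":0.274,"wy":-0.1,"wz":0.0016,"dx":0.042,"dy":-0.164,"dz":0.148,"fingers":-1},{"wx":0.32,"wy":-0.117,"wz":0.002,"dx":0.049,"dy":-0.191,"dz":0.173,"fingers":-1},{"wx":0.366,"wy":-0.133,"wz":0.002,"dx":0.0564,"dy":-0.218,"dz":0.197,"fingers":-1},{"wx":0.366,"wy":-0.133,"wz":0.002,"dx":0.0564,"dy":-0.218,"dz":0.197,"fingers":-1},{"wx":0.366,"wy":-0.133,"wz":0.002,"dx":0.0564,"dy":-0.218,"dz":0.197,"fingers":-1}]'; python3 - <<'E'
from h import *
row((.41,-.2625,.17),0,0,20)
row((.502,-.2625,.138),0,0,20)
for n in('side','top'): cv2.imwrite(f"pics/{n}12.png",get_image(n)[:,:,::-1])
print(monitor.get_obs()['qpos'])
E
```

```text
time_s: 14.0
position: [0.4179, -0.2608, 0.1512]
ee_rot: [0.579, 0.407, -0.404, 0.579]
wrist_force: [0.3, 0.5, -0.4]
opening: 0.015
w [ 0.0014 -0.0021  0.0005] d [-0.0014 -0.001   0.0017] deg 0.2 mm 2.4
w [ 0.0014 -0.0021  0.0005] d [0.0601 0.0745 0.002 ] deg 0.2 mm 95.8
[-0.72620537  0.25668986  2.15963467  0.48682868  0.51221707  0.43973393]
```

View pics/side12.png

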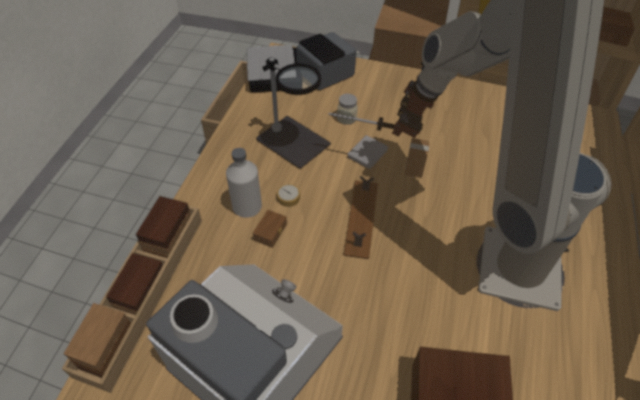

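View pics/top12.png

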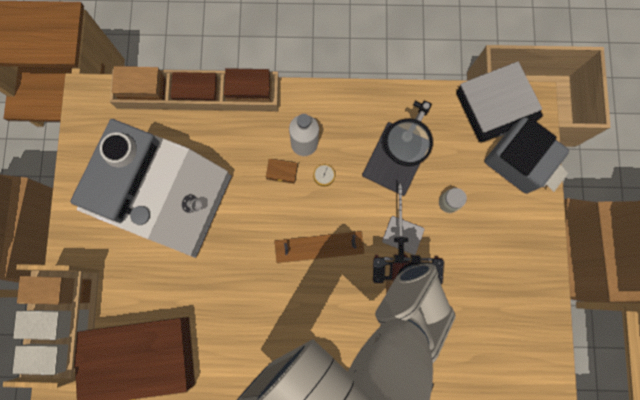

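```bash
python3 -m crank '[{"wx":0,"wy":0,"wz":0,"dx":0.015,"dy":0.0186,"dz":0.0005,"fingers":-1},{"wx":0,"wy":0,"wz":0,"dx":0.03,"dy":0.037,"dz":0.001,"fingers":-1},{"wx":0,"wy":0,"wz":0,"dx":0.045,"dy":0.056,"dz":0.0015,"fingers":-1},{"wx":0,"wy":0,"wz":0,"dx":0.054,"dy":0.067,"dz":0.002,"fingers":-1},{"wx":0,"wy":0,"wz":0,"dx":0.06,"dy":0.0745,"dz":0.002,"fingers":-1},{"wx":0,"wy":0,"wz":0,"dx":0.06,"dy":0.0745,"dz":0.002,"fingers":-1},{"wx":0,"wy":0,"wz":0,"dx":0.06,"dy":0.0745,"dz":0.002,"fingers":-1}]'; python3 - <<'E'
from h import *
row((.502,-.2625,.138),0,0,20)
for n in('side','top'): cv2.imwrite(f"pics/{n}13.png",get_image(n)[:,:,::-1])
crop('pics/side13.png',250,50,150,110,5,'pics/s13.png')
crop('pics/top13.png',360,100,100,110,5,'pics/t13.png')
E
```

```text
time_s: 14.8
position: [0.5069, -0.2626, 0.1207]
ee_rot: [0.58, 0.406, -0.405, 0.579]
wrist_force: [-0.4, 0.1, -0.2]
opening: 0.0152
w [ 0.0003 -0.0014  0.0002] d [ 0.001   0.0013 -0.0001] deg 0.1 mm 1.7
```

View pics/s13.png

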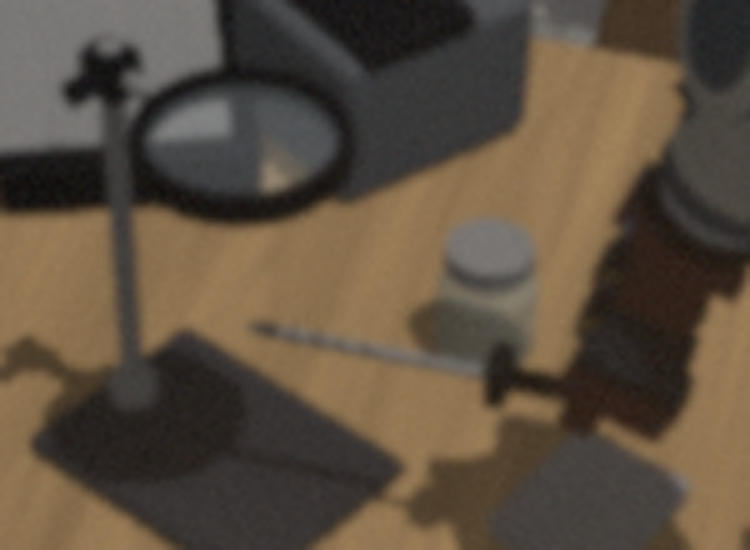

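View pics/t13.png

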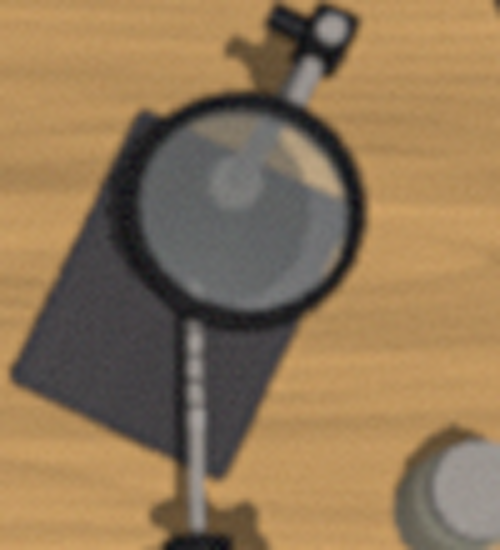

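```bash
python3 - <<'E'
from h import *
np.set_printoptions(precision=4,suppress=True)
o=monitor.get_obs();R=Rot.from_quat(o['ee_rot']).as_matrix()
tip=o['position']+R@np.array([.0528,.1973,0]);print('tip model',tip)
t=proj('top',tip);s=proj('side',tip)
print('top crop',(t-[360,100])*5+2,'side crop',(s-[250,50])*5+2)
a=c(250,50,5,253,327);print('side tip on z=.138',plane('side',*a,.138))
for q in [(196,520),(194,335)]: print('stick pts top',plane('top',*c(360,100,5,*q),.138))
# lens centre from rim colour in side: ellipse center (242,143) ; top (238,211)
T=c(360,100,5,238,211);S=c(250,50,5,242,144);print('lens',tri(T,S),plane('top',*T,.266),plane('side',*S,.266))
# collar
print('collar side z=.138',plane('side',*c(250,50,5,487,373),.138))
E
```

```text
tip model [ 0.7102 -0.263   0.1387]
top crop [195.809  280.7741] side crop [250.3449 322.318 ]
side tip on z=.138 [ 0.7076 -0.2602  0.138 ]
stick pts top [ 0.5703 -0.2615  0.138 ]
stick pts top [ 0.6782 -0.2617  0.138 ]
lens (array([ 0.7116, -0.2616,  0.2723]), np.float64(0.0006732130061530794)) [ 0.7132 -0.2628  0.266 ] [ 0.7146 -0.2695  0.266 ]
collar side z=.138 [ 0.5628 -0.2615  0.138 ]
```

```bash
python3 -m crank '[{"wx":0,"wy":0,"wz":0,"dx":0.001,"dy":0.002,"dz":0,"fingers":-1},{"wx":0,"wy":0,"wz":0,"dx":0.001,"dy":0.002,"dz":0,"fingers":-1},{"wx":0,"wy":0,"wz":0,"dx":0.001,"dy":0.002,"dz":0,"fingers":-1},{"wx":0,"wy":0,"wz":0,"dx":0.001,"dy":0.002,"dz":0,"fingers":-1},{"wx":0,"wy":0,"wz":0,"dx":0.001,"dy":0.002,"dz":0,"fingers":-1}]'; python3 - <<'E'
from h import *
o=monitor.get_obs();R=Rot.from_quat(o['ee_rot']).as_matrix()
print('tip',o['position']+R@np.array([.0528,.1973,0]),abs(o['qvel']).max(),o['wrist_force'],o['opening'])
a=cv2.imread('pics/top0.png');b=cv2.imread('pics/top13.png')
cv2.imwrite('pics/cmp.png',np.vstack([a[100:310,230:480],b[100:310,230:480]]))
E
```

```text
time_s: 15.4
position: [0.5096, -0.2632, 0.1204]
ee_rot: [0.58, 0.406, -0.405, 0.579]
wrist_force: [0.0, 0.3, -0.6]
opening: 0.0154
tip [ 0.71302805 -0.26312269  0.13833214] 0.0021666910869925704 [ 0.00127711  0.32683415 -0.58468133] 0.015413454905272784
```

View pics/cmp.png

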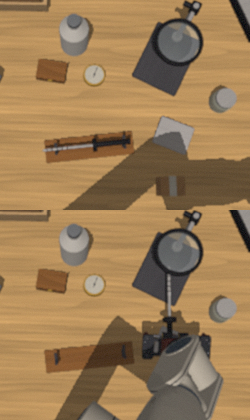

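The visible bystanders haven't moved, and the dipstick is steady, so I'm handing in.

```bash
python3 -c "
from station import job
print(job.job_done())"
```

```text
the job is handed in; nothing more can be done
None
```

I took the dipstick from its rest and slid it down the dip tube until the collar stopped on the mouth. I then drew it right out and handed the job in at 15.4 s, still holding it level under the magnifier lens. The hand-in reports no verdict, so the points below are from my own checks.

- **Collar on the mouth:** the arm stopped advancing, and the wrist force rose to about 10 N against the 40 N limit. It stayed there for about 0.4 s, with the collar about 1 mm from my estimate of the mouth.
- **Drawn out:** the side picture after withdrawal shows the tip clear of the mouth. By the distance moved it was roughly 35–40 mm out.
- **Reading position:** from the arm pose, the tip is at about (0.713, -0.263, 0.138) m. The lens centre I measured is about (0.712, -0.263) m.
- **Steadiness:** joint speeds were about 0.002 rad/s, the wrist force was under 1 N, and the fingers were closed on the handle.
- **Bystanders:** the bottle, hygrometer, wooden box and jar look unmoved between the first and last top pictures. The arm hides the tin and carton in the last one, so I could only check them by eye in late side pictures: the tin lying flat in the last one, and the carton upright in the one before the final move.

Some checks disagreed or were limited:
- **Side camera:** it read some points 3–8 mm differently from the top camera. It also put the mouth about 12 mm low, because my first mark there was not on the mouth centre. I corrected the line by 3 mm just as the tip reached the mouth.
- **Tip under the lens:** the top camera cannot see it there. The side camera puts it within about 3 mm of the arm-pose figure.

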